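# Close an articulator on its incisal pin and hold it shut

## Task

Two casts are being mounted in the large articulator. First, with the upper bow still up, turn the black knob of the centric lock clockwise until it clicks over to its stop; then swing the bow down shut, take the incisal pin with the straight cylindrical head from the stand and push it through the bow's front hole into the socket of the incisal table, right home. Finish while still gripping the pin and pressing it down, so that its collar keeps the bow fully shut; leave the ball-headed pin and everything else where they are.

Things in the scene. Friction and masses are not known exactly. Their poses are not given: they have to be found in the camera images.
- articulator: Articulator's lower frame: dark metal, 170 mm long (x), 130 mm wide (y), fixed on the bench. Origin on the bench under its middle; x points to its back (hinge), y to its left, z up. Hinge posts at x 45, y +-53, tops at z 113 mm; lower cast at x -52 to 8 mm, up to z 58; incisal table, a 30 mm square block, at x -82, y 0; cam box of the lock 50 mm square at x 51, y -88, top at z 114.
- hinge (a point): Middle of the axle on which the bow hinges, 100 mm above the bench; its y axis is the hinge axis (along the articulator's y). It starts at x = 37 mm in the articulator's frame and is drawn back to x = 45 mm by turning the lock.
- bow (a joint): Angle of the upper bow (rad); at value q it stands q + 0.05 above level, reaching from the hinge to the articulator's -x; 1.1 to 1.4 at the start, about 0 (down to -0.01) when it lies on its rubber buffers, boss about 4 mm above fully shut. Stiff hinge, stays where put; 1 to 4 N at the boss moves it. The buffers yield: 5 to 9 N on the boss press the bow fully shut (level); let go, it springs up.
- push_point (a point): Point on the outer (upper when shut) face of the bow, 95 mm from the hinge, a plain spot to push on; z axis is the outward normal of the face, x points to the hinge. The bow is an aluminium T, arm 26 mm wide, 11 mm thick, face 5 mm above the hinge axis; screw (17 mm wide, 11 mm high) 65 mm from the hinge; upper cast hangs beneath.
- pin_hole (a point): Centre of the upper mouth of the hole in the bow's front boss (30 mm long, 34 mm wide, 14 mm thick, top flush with the bow's face): 12 mm bore, chamfered mouth; moves with the bow, 127 mm from the hinge axis, 105 mm above the bench with the bow fully shut, about 109 mm with it resting on its buffers. z axis: axis of the hole, outward.
- socket (a point): Centre of the mouth of the socket in the incisal table: 13 mm bore, chamfered, 13 mm deep, flat floor, mouth 58 mm above the bench, upright. It lies exactly under the bow's hole when the lock is turned and the bow shut; with the lock not turned the bow's hole stands 8 mm too far forward and the pin cannot enter the socket.
- centric_lock (a joint): Angle of the centric lock knob (rad): 0 free (start), 1.2 locked (end stop); grows as the knob turns clockwise seen from above. A spring plunger resists with up to 0.15 N m until 0.6 rad, then it clicks over and pulls on towards 1.2; left short of the click it springs back. Turning it draws the hinge axle with the bow 8 mm back.
- knob_grip (a point): Middle of the lock knob's bar, on its upright turning axis, 131 mm above the bench; fixed. The black bar is 40 mm long, 13 mm wide, 20 mm high, its top 141 mm above the bench, on a round skirt 35 mm across whose top is 122 mm above the bench. At joint value 0 the bar lies along the articulator's x.
- incisal_pin: The incisal pin: plain steel, 70 g, upright in either place of the stand. Origin at the centre of its tip, z up along it: shank 10 mm thick, 60 mm long, its last 7 mm tapered to 6 mm; collar 24 mm across from 60 to 65 mm; straight cylindrical grip head 16 mm across from 65 to 93 mm. With the collar on the boss and the tip on the socket's floor the bow is exactly fully shut.
- pin_tip (a point): Centre of the tip of the incisal pin (same as its origin).
- ball_pin: Another pin, stays in the stand: ball head 17 mm across on a thin neck, collar 24 mm, shank 7 mm; 87 mm long. Origin at its tip, z up.
- pin_stand: Fixed wooden stand for the two pins: top plate 46 mm (x) by 130 mm (y), upper face 72 mm above the bench, two holes of 12 mm at y = +-32 mm; the pins hang upright in them by their collars, collar undersides on the plate. Origin on the bench under its middle.
- mix_bowl: Bystander, loose: green rubber mixing bowl, 113 mm across, 56 mm high. Leave it alone.
- wax_spatula: Bystander, loose: wax spatula with a wooden handle, 182 mm long, lying flat, 11 mm high. Leave it alone.
- paste_tin: Bystander, loose: flat round tin with a red lid, 58 mm across, 26 mm high. Leave it alone.
- dappen_dish: Bystander, loose: small pale glass dish, 36 mm across, 26 mm high. Leave it alone.
- jar_white: Bystander, loose: white screw jar, 52 mm across, 55 mm high. Leave it alone.
- bur_block: Bystander, loose: aluminium block 34 x 75 mm full of upright burs, 52 mm high. Leave it alone.
Not all that is in view belongs to the job. Leave any pink look-alike of the incisal_pin alone.

How it is judged:
By the outcome, as a careful person would: the job done as asked, in the order asked, and still so for the second after the job is handed in, while the arm keeps its last pose, push and grip.
It also fails if it takes over 69 s, if anything falls off the work surface, if the arm or the gripper's body presses on something with over 40 N, if the wrist force passes 120 N, or if a joint passes its speed limit or range.

## Robot

A 6-joint arm with a two-finger parallel gripper is mounted at the origin on a cart in front of the work surface, level with it; the furniture and walls round the work are solid. World frame = base frame: x ahead of the robot, y to its left, z up, the work surface at z = 0. Lengths are in m, angles in degrees, forces in N, time in s.
With the tool pointing down it reaches from about 0.4 to 0.825 m from the base axis. Payload 7 kg.
Tool frame: the origin (TCP) lies midway between the tips of the shut fingers; the grasp point (between the pads) lies ctrl.tcp_to_grasp behind it (ctrl.tcp_to_grasp is the distance from the TCP to the grasp point, in m); z points along the fingers, y is the line along which they close (so a half turn about z gives the same grasp; the last joint's range is limited). The gripper opens to 88 mm and grips with 3 to 60 N. Pads are 19 mm wide; open, the fingers measure 130 mm over their backs; the gripper's body (78 mm by 193 mm) begins 47 mm behind the grasp point.
Start: joints at [-47.263, 20.546, 0.682, 0, -70.136, -16.507], TCP at [0.298, -0.605, 0.227] pointing down, gripper open.
Joint ranges: [-176.03, 176.03], [-82.01, 121.73], [-58.28, 71.71], [-173.87, 95.51], [-174.79, -0.11], [-173.66, 173.66]. Speed limits (degrees/s): [136.94, 136.94, 172.46, 180, 180, 180].

## Interface

Orientations are given as [roll, pitch, yaw] about the fixed x, y, z axes, in that order (R = Rz(yaw) Ry(pitch) Rx(roll)).
In Python, from plant import ctrl, imaging, close_job gives the robot as it stands.
- The arm moves only by the shell command python3 -m crank 'ROWS'. ROWS is JSON, a list of rows, each a list of 3 entries, a list of its own where there are three numbers: the shift along the world's x, y, z in m, then the turn, a rotation vector about the world's x, y, z in degrees, then the opening, from -1 (shut) to 1 (fully open), so that 0 is half open. A call has 1 to 12 rows; each row shifts and turns the commanded pose from where the row before left it; what a row does not reach is not made up. A row lasts 1/10 s, in which the tool goes at most 50 mm and 8.59 degrees, less where a joint would pass 70% of its speed; a pose out of reach is approached as far as the arm can. A call is refused whole if a number of a shift passes 0.05 or a number of a turn 8.59, either way. A call with a gripper value outside its range is refused whole. The fingers move at their own pace and stop on an object; the grip force is fixed at half the most. Time passes only in rows, so rows that do not move let the fingers close. It gives the time, the measured TCP pose, the force, the opening and the grip force at its end, in the units of the state.
- ctrl.get_obs(): the state, without advancing time (a new reading comes with each control period).
- imaging.snapshot(name): name is "scene" or "top" or "wrist"; returns (picture, depth): 420x560x3 uint8, blue, green, red; 420x560 float32, m along the optical axis (not along the pixel's ray), 0 where there is no reading.
- imaging.camera_model(name): a dict with "mtx" (3x3 intrinsics, pixels), "R" (3x3) and "t" (3): a world point X has camera coordinates R X + t. Camera axes: x right, y down, z forward; pixel columns grow to the right and rows downward; lengths in m; the calibration is good to about 2 mm. A picture is of the moment at which its call begins: read the wrist's pose just before it. camera_model takes no time and is no camera call; for the wrist camera it gives the pose at the moment of the call.
- close_job(): hands the job in; it is judged then, once.
The state is a dict: "clock": time; "joint_pos": joint angles; "qvel": joint speeds; "tau": joint torques, N m; "tool_pos": TCP position; "orientation": TCP orientation; "force": force on the tool from outside, world axes, zero at the start; "moment": the same for the moment, N m; "opening": finger opening in m; "gripper_force": force on a finger pad.
Only numpy, scipy, OpenCV 4.12 (cv2) and the standard library are available. Lean on these libraries where they do the work, as an engineer would, in place of code of your own. Each camera call takes 0.05 s, during which the arm holds its last target. There are 200 camera calls.

## Working session

There is one attempt and no reset: what is moved stays moved. The work goes in short steps, Python scripts to look and compute and a shell command to move; the robot and the scene stay as the last step left them, time stands still between calls to the robot, and variables do not carry over. Pictures are saved under pics/ and viewed, at most 10 in all, crops included, and the job is handed in when it is done.

```bash
ls; mkdir -p pics
python3 - <<'E'
from plant import ctrl, imaging
import cv2,numpy as np
o=ctrl.get_obs();print(o, ctrl.tcp_to_grasp)
for n in("scene","top"):
    p,d=imaging.snapshot(n);cv2.imwrite(f"pics/{n}0.png",p);np.save(f"{n}0.npy",d);np.savez(f"{n}0cam.npz",**imaging.camera_model(n))
E
```

```text
pics
{'clock': 0.0, 'joint_pos': array([-4.72628929e+01,  2.05900858e+01,  6.33165766e-01, -2.06108422e-02,
       -7.01353235e+01, -1.65076620e+01]), 'qvel': array([ 0.02531071, -0.08296649,  0.05736874,  0.02769093,  0.01207488,
        0.0876212 ]), 'tau': array([ 7.18160645e-04, -5.82719135e+01,  2.93056458e+01,  6.99729368e+00,
        6.92753209e-03, -1.71849083e-04]), 'tool_pos': array([ 0.29809443, -0.60505982,  0.22563175]), 'orientation': array([ 1.79906053e+02, -7.63611269e-03, -1.53777568e+02]), 'force': array([ 0.8388615 , -0.26619441, -0.50093896]), 'moment': array([ 0.02145815, -0.05849973,  0.00088617]), 'gripper_force': 0.0, 'opening': 0.08783485699543697} 0.0188
```

View pics/scene0.png

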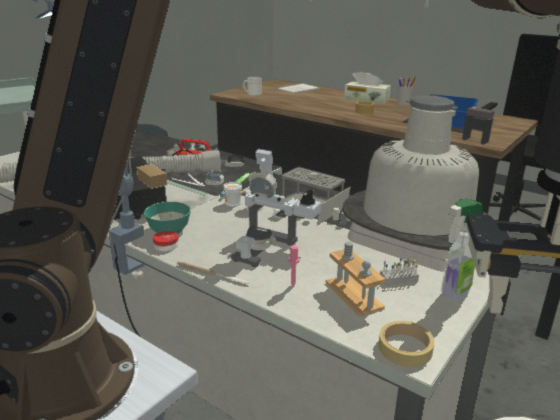

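View pics/top0.png

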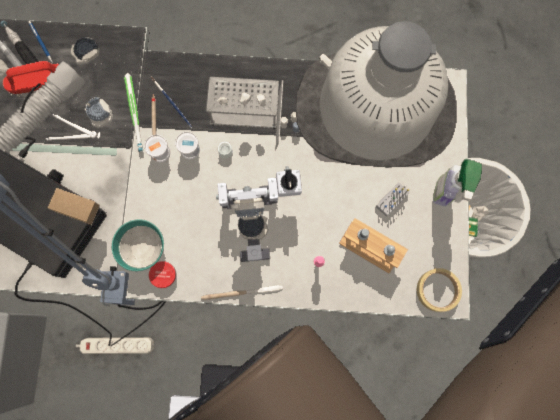

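The scene view shows the articulator near (280,205) with its bow up. The black knob is at about (308,200) and the stand at (357,275). The pink look-alike stands at (294,262). In the top view the knob is at (289,180), the stand pins are at (363,234) and (390,250), and the pink pin is at (319,262). Next I'll take enlarged crops of the pins and the articulator.

Run:
```python
import cv2,numpy as np
s=cv2.imread("pics/scene0.png");t=cv2.imread("pics/top0.png")
def c(p,x,y,w,h,W,H):return cv2.resize(p[y:y+h,x:x+w],(W,H),interpolation=cv2.INTER_CUBIC)
a=np.hstack([c(s,325,235,60,45,400,300),c(t,340,215,70,52,400,300)])
b=np.hstack([c(s,230,145,100,75,400,300),c(t,210,160,100,75,400,300)])
cv2.imwrite("pics/crop1.png",np.vstack([a,b]))
for n in("scene","top"):
    m=np.load(n+"0cam.npz");print(n,-m["R"].T@m["t"],m["R"][2],m["mtx"].round(1).tolist())
d=np.load("top0.npy");m=np.load("top0cam.npz")
for u,v in[(289,180),(363,234),(390,250),(228,195),(270,191),(373,246),(345,240),(248,254),(250,225)]:
    z=d[v,u];X=m["R"].T@(np.linalg.inv(m["mtx"])@[u,v,1]*z-m["t"]);print(u,v,X.round(4))
```

```text
scene [-0.30134247 -0.65542118  0.59707743] [ 0.73120175  0.5404558  -0.41623494] [[515.8, 0.0, 279.3], [0.0, 515.8, 206.4], [0.0, 0.0, 1.0]]
top [ 0.308995   -0.04986517  1.2160706 ] [ 0.20878549  0.00990402 -0.97791131] [[544.1, 0.0, 274.4], [0.0, 544.1, 209.7], [0.0, 0.0, 1.0]]
289 180 [ 0.309  -0.0499  1.2161]
363 234 [ 0.5062 -0.2247  0.1059]
390 250 [ 0.4776 -0.2828  0.0977]
228 195 [0.5715 0.0604 0.106 ]
270 191 [ 0.5846 -0.0271  0.11  ]
373 246 [ 0.488  -0.2522  0.071 ]
345 240 [ 0.5084 -0.2009  0.0025]
248 254 [0.4567 0.0124 0.0531]
250 225 [0.5214 0.013  0.046 ]
```

View pics/crop1.png

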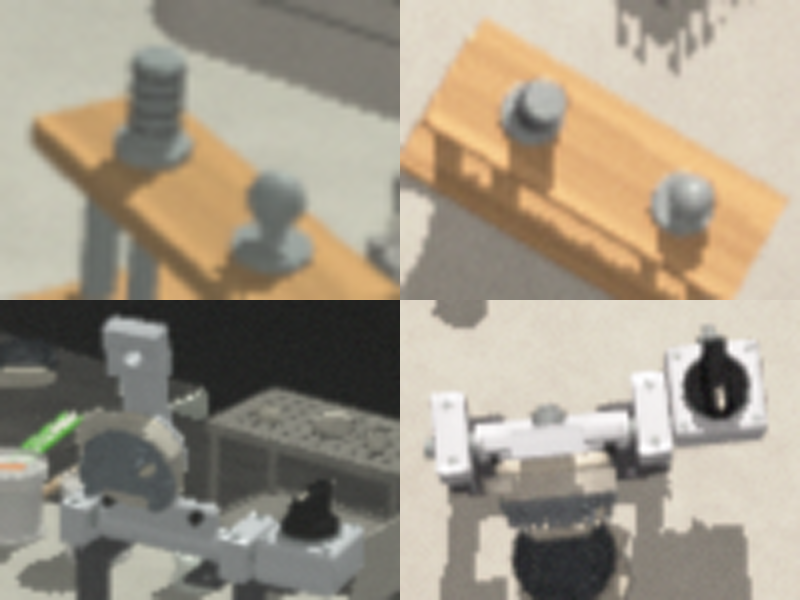

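In the crop, the far-left stand pin (scene (348,252), top (363,234)) has the straight cylindrical head. The right one (scene (366,268), top (390,250)) has a ball head, and the pink pin (top (319,262)) is the decoy. I choose the pin at top (363,234). Now I'll compute the poses.

```bash
cat > h.py <<'E'
import numpy as np
M={n:np.load(n+"0cam.npz") for n in("scene","top")}
def ray(n,u,v,m=None):
    m=m or M[n];return -m["R"].T@m["t"], m["R"].T@(np.linalg.inv(m["mtx"])@[u,v,1])
def onz(n,u,v,z,m=None):
    c,d=ray(n,u,v,m);return c+d*(z-c[2])/d[2]
E
python3 - <<'E'
from h import *
T=lambda x,y:(210+(x-400)/4,160+(y-300)/4)
S=lambda x,y:(230+x/4,145+(y-300)/4)
P=lambda x,y:(340+(x-400)*70/400,215+y*52/300)
l=onz("top",*T(450,438),.113);r=onz("top",*T(651,421),.113)
ey=(l-r)/np.linalg.norm(l-r);ex=np.array([ey[1],-ey[0],0])
print("posts",l,r,np.linalg.norm(l-r))
A=(l+r)/2-.045*ex;A[2]=0
print("art",A,"yaw",np.degrees(np.arctan2(ex[1],ex[0])))
k=A+.051*ex-.088*ey
box=np.mean([onz("top",*T(*q),.114) for q in[(667,352),(752,328),(767,425),(676,440)]],0)
print("knob",k,box)
print("socket",A-.082*ex)
c,d=ray("scene",*S(132,358));s=((A-c)@ey)/(d@ey);X=c+d*s
print("hole",X,(X-A)@ex,X[2],"elev",np.degrees(np.arctan2(X[2]-.1,-((X-A)@ex-.037))),np.hypot(X[2]-.1,(X-A)@ex-.037))
print("pin top",onz("top",*P(545,98),.100),"ball",onz("top",*P(690,188),.09))
c4=[onz("top",*P(*q),.072) for q in[(485,20),(788,200)]];print("stand back edge",c4)
print("scene pin head top",onz("scene",325+158*.15,235+58*.15,.1))
E
```

```text
posts [0.57015366 0.07122237 0.113     ] [ 0.5858278  -0.03277598  0.113     ] 0.10517288237065116
art [0.53349327 0.01251675 0.        ] yaw 8.570841798139178
knob [ 0.59703855 -0.06689986  0.        ] [ 0.60652824 -0.06533337  0.114     ]
socket [4.52409022e-01 2.96110478e-04 0.00000000e+00]
hole [0.54117756 0.01367488 0.21776097] 0.0077710687233109085 0.2177609670214441 elev 76.06056121215813 0.12133414926311165
pin top [ 0.51185004 -0.23049668  0.1       ] ball [ 0.48396188 -0.28588194  0.09      ]
stand back edge [array([ 0.54492604, -0.21175792,  0.072     ]), array([ 0.48457884, -0.32602032,  0.072     ])]
scene pin head top [ 0.51420525 -0.22700815  0.1       ]
```

The stand pin, articulator (yaw about 8.6°) and knob (about 0.600, -0.066) are all located. The bow stands about 76° up. I'll approach the knob with the tool turned 20° clockwise past the bar, so the gripper body clears the bow.

```bash
python3 -m crank '[[[0.02,0.035,0],[0,0,-3.1],0.2],[[0.02,0.035,0],[0,0,-3.1],0.2],[[0.02,0.035,0],[0,0,-3.1],0.2],[[0.02,0.035,0],[0,0,-3.1],0.2],[[0.02,0.035,0],[0,0,-3.1],0.2],[[0.02,0.035,0],[0,0,-3.1],0.2],[[0.02,0.035,0],[0,0,-3.1],0.2],[[0.02,0.035,0],[0,0,-3.1],0.2],[[0.02,0.035,0],[0,0,-3.1],0.2],[[0.02,0.035,0],[0,0,-3.1],0.2],[[0.02,0.035,0],[0,0,-3.1],0.2],[[0.02,0.035,0],[0,0,-3.5],0.2]]'
python3 -m crank '[[[0.02,0.035,0],[0,0,0],0.2],[[0.02,0.035,0],[0,0,0],0.2],[[0.022,0.035,0],[0,0,0],0.2],[[0,0.013,0],[0,0,0],0.2],[[0,0,0],[0,0,0],0.2],[[0,0,0],[0,0,0],0.2]]'
python3 - <<'E'
from plant import ctrl, imaging
import cv2,numpy as np
o=ctrl.get_obs();print(o["tool_pos"],o["orientation"],o["joint_pos"],o["clock"],o["force"])
m=imaging.camera_model("wrist");p,d=imaging.snapshot("wrist");cv2.imwrite("pics/w1.png",p);np.savez("w1cam.npz",**m);np.save("w1d.npy",d)
E
```

```text
clock: 1.3
tool_pos: [0.5387, -0.1838, 0.2264]
orientation: [180.0, -0.0, 168.5]
force: [0.1, -0.4, 0.4]
opening: 0.0525
gripper_force: 0.0
clock: 1.9
tool_pos: [0.5998, -0.0676, 0.2262]
orientation: [-180.0, -0.0, 168.7]
force: [-0.7, 0.5, 0.2]
opening: 0.0525
gripper_force: 0.0
[ 0.59979382 -0.06756674  0.22622592] [-1.79981466e+02 -4.70259735e-02  1.68665455e+02] [ 1.20995259e+01  1.39237725e+01 -8.71522386e+00 -1.83738431e-03
 -6.74115218e+01 -1.13433356e+02] 1.9 [-0.66935266  0.52482321  0.23471769]
```

View pics/w1.png

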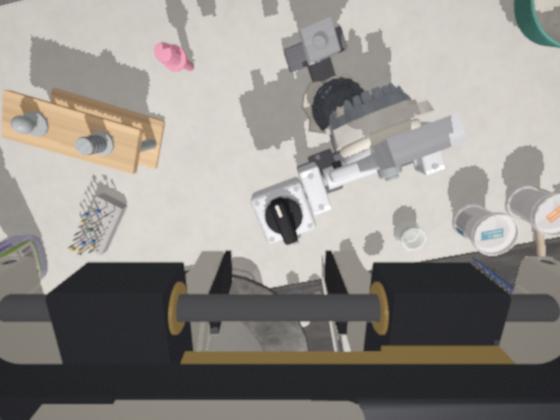

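The wrist view shows the knob at about (283,217) on its cam box, with the bar pointing towards (288,240). The cylindrical pin is at (93,144), the ball pin at (28,124), and the bow is up at around (420,145). I'll enlarge it to get exact points.

Run:
```python
import cv2,numpy as np
p=cv2.imread("pics/w1.png")
def c(x,y,w,h):return cv2.resize(p[y:y+h,x:x+w],(400,300),interpolation=cv2.INTER_CUBIC)
cv2.imwrite("pics/crop2.png",np.vstack([np.hstack([c(240,175,100,75),c(60,115,80,60)]),np.hstack([c(320,80,160,120),c(270,10,80,60)])]))
```

```text
(no output)
```

View pics/crop2.png

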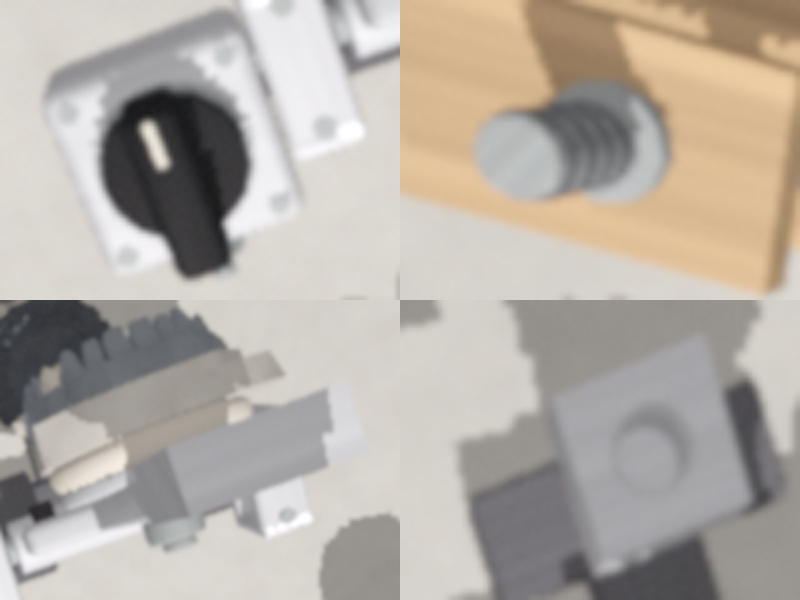

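Run:
```python
from h import *
m=dict(np.load("w1cam.npz"))
k=onz("",283.9,214.2,.114,m);s=onz("",320,40.6,.058,m)
print("knob",k,"bar",onz("",285,221,.141,m));print("socket",s)
print("pin top",onz("",84,146,.105,m),"collar",onz("",103,143,.077,m))
# articulator: knob at (51,-88), socket (-82,0)
v=(k-s)[:2];w=np.array([.133,-.088]);print("len",np.linalg.norm(v),np.linalg.norm(w),"yaw",np.degrees(np.arctan2(v[1],v[0])-np.arctan2(w[1],w[0])))
a=onz("",*(240+68/4,175+112/4),.114,m);b=onz("",*(240+128/4,175+257/4),.114,m);c=onz("",240+225/4,175+55/4,.114,m)
print("box edges",np.degrees(np.arctan2(*(b-a)[1::-1])),np.degrees(np.arctan2(*(c-a)[1::-1])))
print(onz("",240+150/4,175+95/4,.141,m),onz("",240+205/4,175+270/4,.141,m))
```

```text
knob [ 0.60667969 -0.06158759  0.114     ] bar [ 0.60384049 -0.06061001  0.141     ]
socket [0.46202399 0.00236256 0.058     ]
pin top [ 0.51157159 -0.22474799  0.105     ] collar [ 0.51191462 -0.2229894   0.077     ]
len 0.15816097256651335 0.15947727110782903 yaw 9.641264825690843
box edges 9.291937790483267 99.23163165032284
[ 0.58361422 -0.06296771  0.141     ] [ 0.62414126 -0.05906372  0.141     ]
```

```bash
python3 -m crank '[[[0.005,0.0045,0],[0,0,8.2],0.2],[[0,0,0],[0,0,8.2],0.2],[[0,0,0],[0,0,8.2],0.2],[[0,0,0],[0,0,8.2],0.2],[[0,0,0],[0,0,8.2],0.2],[[0,0,0],[0,0,8.2],0.2],[[0,0,0],[0,0,8.2],0.2],[[0,0,0],[0,0,8.2],0.2],[[0,0,0],[0,0,8.2],0.2],[[0,0,0],[0,0,8.2],0.2],[[0,0,0],[0,0,8.2],0.2],[[0,0,0],[0,0,8.2],0.2]]'
python3 -m crank '[[[0,0,0],[0,0,8.2],0.2],[[0,0,0],[0,0,8.2],0.2],[[0,0,0],[0,0,8.2],0.2],[[0,0,0],[0,0,8.2],0.2],[[0,0,0],[0,0,8.2],0.2],[[0,0,0],[0,0,8.2],0.2],[[0,0,0],[0,0,8.2],0.2],[[0,0,0],[0,0,8.2],0.2],[[0,0,0],[0,0,8.2],0.2],[[0,0,0],[0,0,8.2],0.2],[[0,0,0],[0,0,0],0.2]]'
python3 -m crank '[[[0,0,-0.02],[0,0,0],0.2],[[0,0,-0.02],[0,0,0],0.2],[[0,0,-0.02],[0,0,0],0.2],[[0,0,-0.02],[0,0,0],0.2],[[0,0,-0.01],[0,0,0],0.2],[[0,0,-0.01],[0,0,0],0.2],[[0,0,0],[0,0,0],0.2]]'
```

```text
clock: 3.15
tool_pos: [0.6047, -0.0644, 0.2268]
orientation: [-180.0, 0.0, -92.7]
force: [-0.5, 0.2, 0.1]
opening: 0.0527
gripper_force: 0.0
clock: 4.25
tool_pos: [0.6048, -0.0642, 0.2268]
orientation: [-180.0, -0.0, -10.9]
force: [0.3, -0.6, -1.0]
opening: 0.0527
gripper_force: 0.0
clock: 4.95
tool_pos: [0.6047, -0.0634, 0.1256]
orientation: [180.0, 0.1, -11.1]
force: [-0.2, 0.6, -0.4]
opening: 0.0525
gripper_force: 0.0
```

Now I'll close on the bar.

```bash
python3 -m crank '[[[0,0,0],[0,0,0],-1],[[0,0,0],[0,0,0],-1],[[0,0,0],[0,0,0],-1],[[0,0,0],[0,0,0],-1],[[0,0,0],[0,0,0],-1],[[0,0,0],[0,0,0],-1],[[0,0,0],[0,0,0],-1],[[0,0,0],[0,0,0],-1]]'
python3 - <<'E'
from plant import ctrl
o=ctrl.get_obs();print(o["tool_pos"],o["orientation"],o["moment"],o["opening"],o["joint_pos"])
E
```

```text
clock: 5.75
tool_pos: [0.6048, -0.0637, 0.1269]
orientation: [179.9, 0.0, -11.0]
force: [-2.5, -4.4, 2.8]
opening: 0.0134
gripper_force: 28.3
[ 0.6048185  -0.06370711  0.1268634 ] [ 1.79934225e+02  3.88006048e-02 -1.09685193e+01] [-1.87526087  1.24307668  0.1501012 ] 0.01335581067428517 [ 1.23999892e+01  1.89675740e+01 -1.55917167e+01  5.45893175e-02
 -5.55024286e+01  6.66005717e+01]
```

The bar is held (13.4 mm opening) and the knob has turned about 20°. I'll turn it roughly 50° more.

```bash
python3 -m crank '[[[0,0,0],[0,0,-5],-1],[[0,0,0],[0,0,-5],-1],[[0,0,0],[0,0,-5],-1],[[0,0,0],[0,0,-5],-1],[[0,0,0],[0,0,-5],-1],[[0,0,0],[0,0,-5],-1],[[0,0,0],[0,0,-5],-1],[[0,0,0],[0,0,-5],-1],[[0,0,0],[0,0,-5],-1],[[0,0,0],[0,0,-4],-1],[[0,0,0],[0,0,-1],-1],[[0,0,0],[0,0,0],-1]]'
python3 - <<'E'
from plant import ctrl
o=ctrl.get_obs();print(o["tool_pos"],o["orientation"],o["moment"],o["opening"],o["joint_pos"])
E
```

```text
clock: 6.95
tool_pos: [0.6062, -0.0621, 0.1268]
orientation: [-179.9, -0.0, -60.9]
force: [2.3, 4.6, 1.1]
opening: 0.0127
gripper_force: 29.7
[ 0.60617055 -0.0621093   0.1268214 ] [-1.79881539e+02 -2.25031122e-03 -6.08764404e+01] [ 1.54828378 -0.4783832   0.18290989] 0.012731462911168518 [ 1.24756195e+01  1.89903948e+01 -1.55250137e+01 -3.86244052e-02
 -5.53704576e+01  1.66698598e+01]
```

```bash
python3 -m crank '[[[0,0,0],[0,0,-3],-1],[[0,0,0],[0,0,0],-1]]'
python3 - <<'E'
from plant import ctrl
o=ctrl.get_obs();print(o["orientation"],o["moment"],o["opening"])
E
python3 -m crank '[[[0,0,0],[0,0,0],-0.2],[[0,0,0],[0,0,0],-0.2],[[0,0,0],[0,0,0],-0.2],[[0,0,0],[0,0,0],-0.2],[[0,0,0.02],[0,0,0],-0.2],[[0,0,0.04],[0,0,0],-0.2],[[0,0,0.04],[0,0,0],-0.2],[[0,0,0],[0,0,0],-0.2],[[0,0,0],[0,0,0],-0.2]]'
python3 - <<'E'
from plant import ctrl, imaging
import cv2,numpy as np
o=ctrl.get_obs();print(o["tool_pos"],o["force"])
m=imaging.camera_model("wrist");p,d=imaging.snapshot("wrist");cv2.imwrite("pics/w2.png",p);np.savez("w2cam.npz",**m);np.save("w2d.npy",d)
E
```

```text
clock: 7.15
tool_pos: [0.6062, -0.0621, 0.1269]
orientation: [-179.9, -0.0, -63.9]
force: [1.7, 5.3, 0.7]
opening: 0.0129
gripper_force: 30.6
[-1.79884392e+02 -3.36136095e-03 -6.38742315e+01] [ 1.85760002 -0.55493587  0.57391847] 0.012935819525002735
clock: 8.05
tool_pos: [0.6056, -0.063, 0.2277]
orientation: [-179.9, -0.0, -64.0]
force: [-0.2, 0.6, -0.3]
opening: 0.0349
gripper_force: 0.0
[ 0.60560776 -0.0630007   0.22765718] [-0.20822396  0.62225169 -0.33916753]
```

View pics/w2.png

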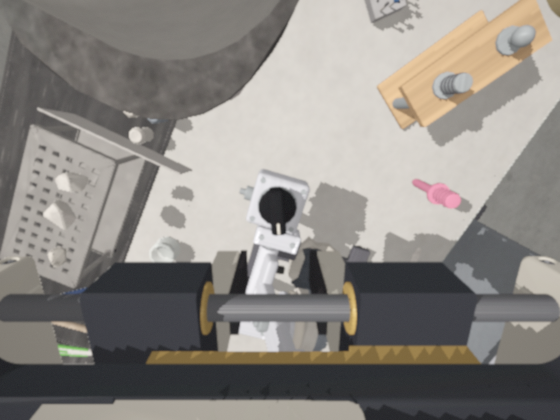

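The knob is at its stop: the moment rose to 0.57 N m, and the bar now lies about 70° round, at (278,207) in the wrist view. Now I'll turn the tool, shut the fingers and move in behind the bow.

```bash
python3 -m crank '[[[0,0.01,0],[0,0,8.2],-1],[[0,0.01,0],[0,0,8.2],-1],[[0,0.01,0],[0,0,8.2],-1],[[0,0.01,0],[0,0,8.2],-1],[[0,0.01,0],[0,0,8.2],-1],[[0,0.01,0],[0,0,8.2],-1],[[0.002,0.01,0],[0,0,8.2],-1],[[0.003,0.01,0],[0,0,8.2],-1],[[0,0.011,0],[0,0,8],-1],[[0,0,-0.012],[0,0,0],-1],[[0,0,-0.013],[0,0,0],-1],[[0,0,0],[0,0,0],-1]]'
python3 - <<'E'
from plant import ctrl, imaging
import cv2,numpy as np
o=ctrl.get_obs();print(o["tool_pos"],o["joint_pos"].round(1))
p,d=imaging.snapshot("scene");cv2.imwrite("pics/s2.png",cv2.resize(p[100:280,150:390],(800,600)))
E
```

```text
clock: 9.3
tool_pos: [0.6083, 0.0273, 0.1979]
orientation: [180.0, 0.3, 9.4]
force: [-0.6, -0.6, -0.1]
opening: 0.0004
gripper_force: 0.0
[0.60834954 0.0272939  0.19792898] [ 20.9  15.7 -10.1  -0.1 -64.5  78.6]
```

View pics/s2.png

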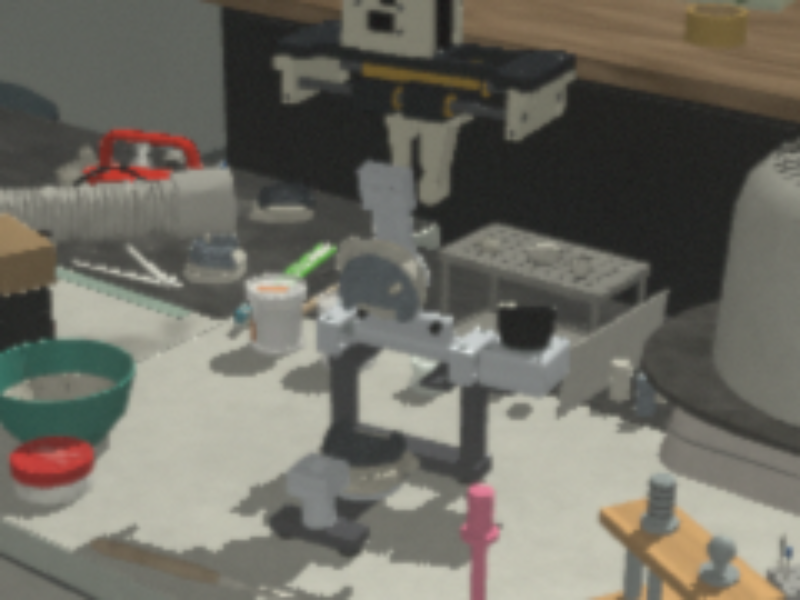

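The gripper is right behind the upright bow (boss at about (385,185) in the crop), fingertips at about (433,200), with nothing in between. I'll push along the arc.

```bash
python3 -m crank '[[[-0.0084,-0.0014,0.001],[0,0,0],-1],[[-0.0084,-0.0014,0.001],[0,0,0],-1],[[-0.0084,-0.0014,0.001],[0,0,0],-1],[[-0.0084,-0.0014,0.001],[0,0,0],-1],[[-0.0089,-0.0015,-0.003],[0,0,0],-1],[[-0.0089,-0.0015,-0.003],[0,0,0],-1],[[-0.0089,-0.0015,-0.003],[0,0,0],-1],[[-0.0074,-0.0012,-0.0052],[0,0,0],-1],[[-0.0074,-0.0012,-0.0052],[0,0,0],-1],[[-0.0074,-0.0012,-0.0052],[0,0,0],-1]]'
python3 -m crank '[[[-0.0058,-0.001,-0.007],[0,0,0],-1],[[-0.0058,-0.001,-0.007],[0,0,0],-1],[[-0.0058,-0.001,-0.007],[0,0,0],-1],[[-0.0038,-0.0006,-0.008],[0,0,0],-1],[[-0.0038,-0.0006,-0.008],[0,0,0],-1],[[-0.0038,-0.0006,-0.008],[0,0,0],-1],[[-0.0015,-0.0002,-0.0073],[0,0,0],-1],[[-0.0015,-0.0002,-0.0073],[0,0,0],-1],[[-0.0015,-0.0002,-0.0073],[0,0,0],-1],[[0,0,0],[0,0,0],-1]]'
```

```text
clock: 10.35
tool_pos: [0.527, 0.0142, 0.1803]
orientation: [180.0, 0.0, 9.6]
force: [1.6, 0.7, 0.5]
opening: 0.0006
gripper_force: 0.8
clock: 11.35
tool_pos: [0.4939, 0.0088, 0.1129]
orientation: [180.0, 0.1, 9.6]
force: [-0.7, -0.1, 0.2]
opening: 0.0003
gripper_force: 0.1
```

```bash
python3 -m crank '[[[0,0,-0.003],[0,0,0],-1],[[0,0,-0.002],[0,0,0],-1],[[0,0,0],[0,0,0],-1]]'
python3 -m crank '[[[0,0,-0.001],[0,0,0],-1],[[0,0,-0.001],[0,0,0],-1],[[0,0,0],[0,0,0],-1]]'
```

```text
clock: 11.65
tool_pos: [0.4945, 0.0089, 0.1089]
orientation: [-180.0, 0.0, 9.6]
force: [-0.0, 0.3, 0.8]
opening: 0.0003
gripper_force: 0.4
clock: 11.95
tool_pos: [0.4945, 0.0089, 0.1072]
orientation: [180.0, -0.0, 9.6]
force: [-1.4, -0.3, 3.2]
opening: 0.0006
gripper_force: 1.5
```

The bow lies on its buffers (3 N at 107 mm). Next I'll lift off and go to the cylindrical-headed pin.

```bash
python3 -m crank '[[[0,0,0.03],[0,0,0],0],[[0,0,0.03],[0,0,0],0],[[0,0,0.025],[0,0,0],0],[[0.0022,-0.0293,0],[0,0,0],0],[[0.0022,-0.0293,0],[0,0,0],0],[[0.0022,-0.0293,0],[0,0,0],0],[[0.0022,-0.0293,0],[0,0,0],0],[[0.0022,-0.0293,0],[0,0,0],0],[[0.0022,-0.0293,0],[0,0,0],0],[[0.0022,-0.0293,0],[0,0,0],0],[[0.0022,-0.0293,0],[0,0,0],0],[[0,0,0],[0,0,0],0]]'
python3 - <<'E'
from plant import ctrl, imaging
import cv2,numpy as np
o=ctrl.get_obs();print(o["tool_pos"],o["joint_pos"].round(1))
m=imaging.camera_model("wrist");p,d=imaging.snapshot("wrist");np.savez("w3cam.npz",**m)
t,_=imaging.snapshot("top")
cv2.imwrite("pics/w3.png",np.vstack([p,cv2.resize(t[150:270,200:420],(560,305))])[:, :][:600] if 0 else np.hstack([cv2.resize(p,(480,360)),cv2.resize(t[160:290,200:316],(320,360))]))
E
```

```text
clock: 13.15
tool_pos: [0.5122, -0.228, 0.1916]
orientation: [180.0, 0.0, 9.5]
force: [-0.8, 0.1, 0.6]
opening: 0.0437
gripper_force: 0.0
[ 0.51221953 -0.22803202  0.19160066] [ -4.   11.3 -16.9   0.  -61.8 103.5]
```

View pics/w3.png

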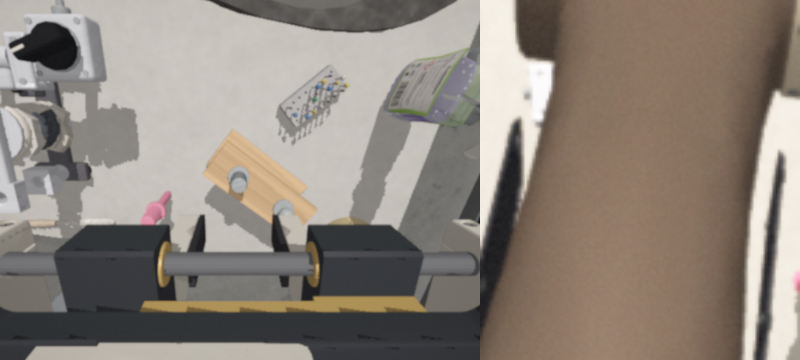

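The wrist view shows the cylindrical pin at (238,180) and the ball pin at (284,210). The bow is down at the left edge and the knob is turned at (50,47). Nothing is in the way of the pin.

```bash
python3 - <<'E'
from h import *
m=dict(np.load("w3cam.npz"));f=7/6
print(onz("",238*f,184*f,.105,m),onz("",238*f,173*f,.105,m),onz("",238*f,178*f,.077,m),-m["R"].T@m["t"])
E
python3 -m crank '[[[0,0.002,-0.03],[0,0,0],0],[[0,0,-0.03],[0,0,0],0],[[0,0,-0.03],[0,0,0],0],[[0,0,-0.01],[0,0,0],0],[[0,0,-0.009],[0,0,0],0],[[0,0,0],[0,0,0],0],[[0,0,0],[0,0,0],-1],[[0,0,0],[0,0,0],-1],[[0,0,0],[0,0,0],-1],[[0,0,0],[0,0,0],-1],[[0,0,0],[0,0,0],-1],[[0,0,0],[0,0,0],-1]]'
```

```text
[ 0.51313367 -0.22574077  0.105     ] [ 0.52417535 -0.22389979  0.105     ] [ 0.51062348 -0.22613214  0.077     ] [ 0.59393021 -0.21250636  0.34919354]
clock: 14.45
tool_pos: [0.5135, -0.2254, 0.0847]
orientation: [179.8, -0.1, 9.7]
force: [0.2, -10.0, 3.0]
opening: 0.0154
gripper_force: 29.9
```

The pin is gripped at 15.4 mm opening. I'll relax the side load, lift, carry it beside the bow and look.

```bash
python3 -m crank '[[[0,-0.001,0],[0,0,0],-1],[[0,0,0.01],[0,0,0],-1],[[0,0,0.02],[0,0,0],-1],[[0,0,0.03],[0,0,0],-1],[[0,0,0.035],[0,0,0],-1],[[0,0,0.03],[0,0,0],-1],[[-0.0085,0.03,0],[0,0,0],-1],[[-0.0085,0.03,0],[0,0,0],-1],[[-0.0085,0.03,0],[0,0,0],-1],[[-0.0085,0.03,0],[0,0,0],-1],[[-0.0085,0.03,0],[0,0,0],-1],[[-0.0085,0.03,0],[0,0,0],-1]]'
python3 -m crank '[[[0,0,0],[0,0,0],-1],[[0,0,0],[0,0,0],-1],[[0,0,0],[0,0,0],-1]]'
python3 - <<'E'
from plant import ctrl, imaging
import cv2,numpy as np
o=ctrl.get_obs();print(o["tool_pos"],o["opening"],o["force"])
m=imaging.camera_model("wrist");p,d=imaging.snapshot("wrist");np.savez("w4cam.npz",**m);cv2.imwrite("pics/w4.png",p);np.save("w4d.npy",d)
from h import *
R,t,K=m["R"],m["t"],m["mtx"]
q=K@(R@np.array([.4605,.003,.109])+t);q=q/q[2];print("hole predicted px",q)
u,v=int(q[0]),int(q[1]);x0=min(max(u-60,0),420);y0=min(max(v-52,0),315);print(x0,y0)
cv2.imwrite("pics/c4.png",np.hstack([cv2.resize(p,(400,300)),cv2.resize(p[y0:y0+90,x0:x0+120],(400,300),interpolation=cv2.INTER_CUBIC)]))
E
```

```text
clock: 15.65
tool_pos: [0.4604, -0.0434, 0.2083]
orientation: [-180.0, -0.0, 9.6]
force: [0.8, 0.1, -0.9]
opening: 0.0152
gripper_force: 29.7
clock: 15.95
tool_pos: [0.4612, -0.0448, 0.2082]
orientation: [180.0, -0.0, 9.6]
force: [0.9, -0.5, -1.7]
opening: 0.0149
gripper_force: 29.7
[ 0.46121615 -0.04484444  0.20818486] 0.014883554046007191 [ 0.93895035 -0.45785671 -1.73480708]
hole predicted px [225.91336811 203.60260437   1.        ]
165 151
```

View pics/c4.png

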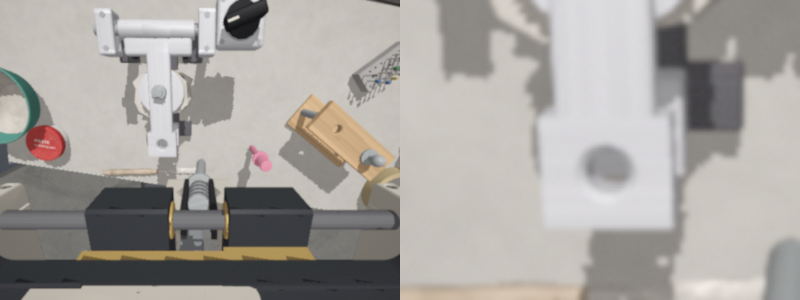

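The bow is down and its hole is at wrist pixel (226.5,201), as predicted within about 2 px. The held pin points down with its tip near (281,230), and the ball pin is still in the stand.

Run:
```python
from h import *
import cv2
m=dict(np.load("w4cam.npz"))
print("hole",onz("",226.5,201.1,.109,m))
R,t,K=m["R"],m["t"],m["mtx"]
for z in(.1345,.14,.1945,.2):
    q=K@(R@np.array([.4612,-.0448,z])+t);print(z,q[:2]/q[2])
p=cv2.imread("pics/w4.png");d=np.load("w4d.npy")
cv2.imwrite("pics/c5.png",np.hstack([cv2.resize(p[205:285,240:322],(410,400),interpolation=cv2.INTER_CUBIC)]))
```

```text
hole [0.46284008 0.00276055 0.109     ]
0.1345 [280.31768663 221.39884651]
0.14 [280.36661627 223.77641148]
0.1945 [280.99839163 254.47532917]
0.2 [281.08202161 258.53903594]
```

View pics/c5.png

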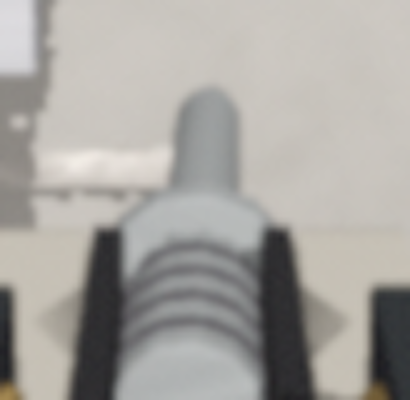

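Pin is upright in the grip, tip within about 1 mm of the TCP axis. I'll move over the hole and lower in.

```bash
python3 -m crank '[[[0.001,0.024,0],[0,0,0],-1],[[0.001,0.024,0],[0,0,0],-1],[[0,0,0],[0,0,0],-1],[[0,0,0],[0,0,0],-1],[[0,0,-0.01],[0,0,0],-1],[[0,0,-0.01],[0,0,0],-1],[[0,0,-0.006],[0,0,0],-1],[[0,0,-0.004],[0,0,0],-1],[[0,0,-0.004],[0,0,0],-1],[[0,0,0],[0,0,0],-1]]'
```

```text
clock: 17.0
tool_pos: [0.4629, 0.0034, 0.1735]
orientation: [180.0, 0.0, 9.6]
force: [-0.2, -0.1, -0.9]
opening: 0.0149
gripper_force: 29.7
```

```bash
python3 -m crank '[[[0,0,-0.005],[0,0,0],-1],[[0,0,-0.005],[0,0,0],-1],[[0,0,0],[0,0,0],-1]]'; python3 -m crank '[[[0,0,-0.006],[0,0,0],-1],[[0,0,-0.006],[0,0,0],-1],[[0,0,-0.006],[0,0,0],-1],[[0,0,-0.005],[0,0,0],-1],[[0,0,0],[0,0,0],-1]]'
```

```text
clock: 17.3
tool_pos: [0.4627, 0.0035, 0.1634]
orientation: [180.0, 0.1, 9.6]
force: [0.4, 0.5, -1.3]
opening: 0.0149
gripper_force: 29.7
clock: 17.8
tool_pos: [0.4628, 0.0034, 0.1402]
orientation: [180.0, 0.1, 9.6]
force: [0.0, -0.6, -0.8]
opening: 0.0151
gripper_force: 29.7
```

```bash
python3 -m crank '[[[0,0,-0.004],[0,0,0],-1],[[0,0,-0.004],[0,0,0],-1],[[0,0,-0.003],[0,0,0],-1],[[0,0,0],[0,0,0],-1]]'; python3 -m crank '[[[0,0,-0.003],[0,0,0],-1],[[0,0,-0.002],[0,0,0],-1],[[0,0,-0.002],[0,0,0],-1],[[0,0,0],[0,0,0],-1]]'
```

```text
clock: 18.2
tool_pos: [0.463, 0.0034, 0.1297]
orientation: [180.0, 0.0, 9.6]
force: [0.5, 0.4, -0.1]
opening: 0.0153
gripper_force: 29.7
clock: 18.6
tool_pos: [0.4631, 0.0035, 0.1228]
orientation: [180.0, 0.0, 9.6]
force: [0.1, -1.6, 0.6]
opening: 0.0153
gripper_force: 29.7
```

```bash
for i in 1 2 3; do python3 -m crank '[[[0,0,-0.001],[0,0,0],-1],[[0,0,-0.001],[0,0,0],-1],[[0,0,0],[0,0,0],-1]]' | egrep 'pos|^force|opening'; done
```

```text
tool_pos: [0.4631, 0.0035, 0.121]
force: [0.7, -1.2, -0.9]
opening: 0.015
tool_pos: [0.4631, 0.0035, 0.1191]
force: [-0.9, -0.7, 2.3]
opening: 0.0153
tool_pos: [0.4631, 0.0035, 0.1172]
force: [-1.7, -0.0, 4.7]
opening: 0.0151
```

```bash
for i in 1 2 ; do python3 -m crank '[[[0,0,-0.001],[0,0,0],-1],[[0,0,0],[0,0,0],-1],[[0,0,0],[0,0,0],-1]]' | egrep 'pos|^force|opening'; done
```

```text
tool_pos: [0.4638, 0.0036, 0.117]
force: [-2.0, -0.9, 11.3]
opening: 0.0152
tool_pos: [0.4644, 0.0036, 0.1168]
force: [-4.1, -1.0, 17.9]
opening: 0.015
```

A hard stop at 117 mm, where the floor is expected, with force jumping from 5 to 18 N. I'll check that it holds for a second, then take a look.

```bash
python3 -m crank '[[[0,0,0],[0,0,0],-1],[[0,0,0],[0,0,0],-1],[[0,0,0],[0,0,0],-1],[[0,0,0],[0,0,0],-1],[[0,0,0],[0,0,0],-1],[[0,0,0],[0,0,0],-1],[[0,0,0],[0,0,0],-1],[[0,0,0],[0,0,0],-1],[[0,0,0],[0,0,0],-1],[[0,0,0],[0,0,0],-1]]'
python3 - <<'E'
from plant import imaging
import numpy as np
m=imaging.camera_model("wrist");p,d=imaging.snapshot("wrist")
R,t,K=m["R"],m["t"],m["mtx"];Ki=np.linalg.inv(K)
A=np.array([.5426,.0166]);ex=np.array([.9866,.1633])
# heights of the bow's face along its arm, between boss and screw, and behind the screw
for X in(-70,-62,-55,-48,-42,-5,5,15,25):
    for y in(-.009,.009):
        w=np.r_[A+ex*X/1e3+y*np.array([-ex[1],ex[0]]),.105];q=K@(R@w+t);u,v=(q[:2]/q[2]).round().astype(int)
        if 0<=u<560 and 0<=v<420 and d[v,u]>0:print(X,y,(R.T@(Ki@[u,v,1]*d[v,u]-t)).round(4))
E
```

```text
clock: 21.1
tool_pos: [0.4644, 0.0036, 0.1168]
orientation: [180.0, -0.2, 9.7]
force: [-4.1, -1.5, 16.8]
opening: 0.0149
gripper_force: 29.9
-70 -0.009 [ 0.4743 -0.0038  0.1036]
-70 0.009 [0.4716 0.014  0.1044]
-62 -0.009 [ 0.4828 -0.0022  0.1044]
-62 0.009 [0.4794 0.0153 0.1033]
-55 -0.009 [ 0.4898 -0.0015  0.1045]
-55 0.009 [0.4868 0.0164 0.1049]
-48 -0.009 [ 4.966e-01 -1.000e-04  1.053e-01]
-48 0.009 [0.4936 0.0176 0.1035]
-42 -0.009 [0.5022 0.0009 0.1045]
-42 0.009 [0.4999 0.0185 0.1048]
-5 -0.009 [0.539  0.0069 0.1051]
-5 0.009 [0.5364 0.0249 0.1041]
5 -0.009 [0.549  0.0087 0.104 ]
5 0.009 [0.5459 0.0263 0.105 ]
15 -0.009 [0.5587 0.0101 0.1046]
15 0.009 [0.5561 0.0279 0.1049]
25 -0.009 [0.5689 0.012  0.1044]
25 0.009 [0.5659 0.0295 0.1047]
```

The bow is level, with its face at about 104.5 mm all along, so it is fully shut. The pin is home, gripped and pressed at about 17 N.

```bash
python3 -c "
from plant import close_job
print(close_job())"
```

```text
the job is handed in; nothing more can be done
None
```

I handed the job in at about 21 s: the lock is turned to its stop, the bow is fully shut and level, and the straight-headed pin is home in the socket, still gripped and pressed down at about 17 N.

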